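# Swap a carafe's loose dust lid for its stopper

## Task

Close the blue carafe properly: first lift the loose steel lid off its neck and lay it, tab up, on the brown saucer, then take the tapered cork stopper out of the slanted drip stand and set it straight down into the carafe's neck until it is fully home, without forcing it. Keep the carafe standing upright about where it is, and leave the other things on the counter alone.

Things in the scene. Friction and masses are not known exactly. Their poses are not given: they have to be found in the camera images.
- carafe: Loose blue stoneware carafe, about 0.75 kg, 94 mm wide and 150 mm tall. The body narrows from 88 mm up to a straight round neck, 36 mm outside diameter, from height 112 mm to the rim; bore of the neck 28 mm, about 4 mm wall, open below. Origin: centre of the underside, z up along the axis.
- carafe_rim (a point): Centre of the carafe's mouth, at the level of the rim (150 mm above its underside). z up, out of the neck.
- lid: Loose steel lid, 60 g: cap 48 mm in diameter, 12 mm tall, its skirt (42 mm inside, 8 mm deep) hanging round the neck. On top an upright black tab, off centre: 10 mm thick along the lid's x, 26 mm wide along y, its middle 15 mm from the axis towards +x, 12 to 35 mm above the origin. Origin: centre of the skirt's lower edge, z up; at the start 142 mm above the carafe's underside.
- stand: Fixed wooden drip stand, foot 100 x 110 x 10 mm, 78 mm high at the back. Its upper board (74 x 84 x 12 mm) slopes 32 degrees, low edge at the stand's -x side, and has one 28 mm hole square through it, in which the stopper sits. Origin: centre of the underside, z up, yaw varies.
- stand_hole (a point): Centre of the hole's mouth on the upper face of the sloping board, 60 mm above the counter. Axes as the stand's (z is vertical); the hole's own axis leans 32 degrees from vertical towards the stand's -x.
- stopper: Loose round stopper, 60 g, 72 mm long. From its lower tip (origin) up its axis (z): cork plug 32 mm long, tapering from 15 to 24.6 mm in diameter; dark collar, diameter 35 mm, from 32 to 38 mm; straight dark wooden grip, diameter 21 mm, from 38 to 72 mm. At the start its axis leans 32 degrees in the stand, grip uppermost, collar on the sloping board. Home in the carafe: collar resting on the rim.
- stopper_collar (a point): Point on the stopper's axis at the underside of the collar, 32 mm from the tip. z along the stopper towards the grip.
- saucer: Loose brown saucer, 200 mm in diameter, 20 mm high; very shallow: its middle is nearly flat, and the lid laid there has its origin about 11 mm above the saucer's. Origin: centre of the underside, z up.
- cup: Bystander: green espresso cup with handle, 64 x 88 x 56 mm. Origin: centre of the underside.
- lime: Bystander: lime, 52 x 43 x 42 mm. Origin: at its underside at the start.
- sugar_shaker: Bystander: sugar shaker of glass with grey top, 44 mm across, 90 mm tall. Origin: centre of the underside.
- milk_jug: Bystander: steel milk jug with handle, 89 x 119 x 99 mm. Origin: centre of the underside.
- cherry_tin: Bystander: round food tin, 75 mm across, 58 mm tall. Origin: centre of the underside.

How it is judged (in metres and radians):
On the way:
1. The lid lies on the saucer, tab up, released and at rest (horizontal distance between lid and saucer below 0.075 m and z of lid in the frame of saucer below 0.03 m and angle between lid's own z axis and vertical below 0.35 rad and contact force between lid and saucer above 0.05 N and contact force between the fingers and lid below 0.05 N and linear speed of lid below 0.03 m/s), for 0.2 s.
At the end, for the whole second after the job is handed in: Stopper released in the neck, collar on the rim (3 mm in height, 4 mm sideways, 0.1 rad); carafe upright (0.06 rad), within 50 mm of its start; lid lying at rest on the saucer, tab up (0.35 rad), its centre within 75 mm of the saucer's; nothing moving (all of step 1 and horizontal distance between stopper_collar and carafe_rim below 0.004 m and z of stopper_collar in the frame of carafe_rim between -0.004 and 0.003 m and angle between the z axis of stopper and the z axis of carafe, either way round below 0.1 rad and angle between carafe's own z axis and vertical below 0.06 rad and distance of carafe from where it was at the start of the episode below 0.05 m and linear speed of each of stopper, carafe below 0.03 m/s); the robot touches nothing.
It fails at once if The carafe is tipped by more than 0.25 rad (angle between carafe's own z axis and vertical above 0.25 rad).
It fails at once if The stopper is forced against the carafe with more than 40 N (contact force between stopper and carafe above 40 N).
It fails at once if A bystander (cup, lime, sugar shaker, milk jug or tin) is moved by more than 30 mm (distance of any of cup, lime, sugar_shaker, milk_jug, cherry_tin from where it was at the start of the episode above 0.03 m).
It also fails if it takes over 67 s, if anything falls off the work surface, if the arm or the gripper's body presses on something with over 40 N, if the wrist force passes 120 N, or if a joint passes its speed limit or range.

## Robot

A 6-joint arm with a two-finger parallel gripper is mounted at the origin on a cart in front of the work surface, level with it; the furniture and walls round the work are solid. World frame = base frame: x ahead of the robot, y to its left, z up, the work surface at z = 0. Lengths are in m, angles in degrees, forces in N, time in s.
With the tool pointing down it reaches from about 0.4 to 0.925 m from the base axis. Payload 12.5 kg.
Tool frame: the origin (TCP) lies midway between the tips of the shut fingers; the grasp point (between the pads) lies 19 mm behind it; z points along the fingers, y is the line along which they close (so a half turn about z gives the same grasp; the last joint's range is limited). The gripper opens to 95 mm and grips with 3 to 60 N. Pads are 20 mm wide; open, the fingers measure 119 mm over their backs; the gripper's body (75 mm by 180 mm) begins 59 mm behind the grasp point.
Start: joints at [65.168, 28.126, 89.318, -0, 62.55, -6.05], TCP at [0.201, 0.592, 0.215] pointing down, gripper open.
Joint ranges: [-177.58, 177.58], [-47.91, 125.51], [2.72, 160], [-65.01, 245.01], [3.68, 167.84], [-153.87, 153.87]. Speed limits (degrees/s): [127.2, 127.2, 159.86, 180, 180, 180].

## Interface

Orientations are given as [roll, pitch, yaw] about the fixed x, y, z axes, in that order (R = Rz(yaw) Ry(pitch) Rx(roll)).
In Python, from workcell import robot gives the robot as it stands. The module is installed in compiled form; this text tells all that it offers.
- The arm moves only by the shell command python3 -m handwheel 'ROWS' [FORCE]. ROWS is JSON, a list of rows, each a list of 3 entries, a list of its own where there are three numbers: the shift along the tool's x, y, z normalised to -1 to 1, where 1 is 2 cm, then the turn about the tool's z normalised to -1 to 1, where 1 is 0.12 rad, then the opening, from 0 (shut) to 1 (fully open). A call has 1 to 5 rows; each row shifts and turns the commanded pose from where the row before left it, along the tool's axes as they then stand; what a row does not reach is not made up. A row lasts 1/10 s, in which the tool goes at most 50 mm and 8.59 degrees, less where a joint would pass 70% of its speed; a pose out of reach is approached as far as the arm can. A call with a number of a shift or a turn outside -1 to 1 is refused whole. A call with a gripper value outside its range is refused whole. The fingers move at their own pace and stop on an object; FORCE is the grip in N (left out, the last holds). Time passes only in rows, so rows that do not move let the fingers close. It gives the time, the measured TCP pose, the force, the opening and the grip force at its end, in the units of the state.
- robot.sense(): the state, without advancing time (a new reading comes with each control period).
- robot.read_camera(name): name is "scene" or "top" or "wrist"; returns (picture, depth): 400x640x3 uint8, blue, green, red; 400x640 float32, m along the optical axis (not along the pixel's ray), 0 where there is no reading.
- robot.calibration(name): a dict with "fx", "fy", "cx", "cy" (pixels), "D" ([k1, k2, p1, p2, k3] as OpenCV has them; the pictures are not rectified), "rvec" (rotation vector, rad) and "tvec" (3), from world to camera coordinates, as OpenCV has them. Camera axes: x right, y down, z forward; pixel columns grow to the right and rows downward; lengths in m; the calibration is good to about 2 mm. A picture is of the moment at which its call begins: read the wrist's pose just before it. calibration takes no time and is no camera call; for the wrist camera it gives the pose at the moment of the call.
- robot.close_job(): hands the job in; it is judged then, once.
The state is a dict: "time_s": time; "q": joint angles; "dq": joint speeds; "tau": joint torques, N m; "tool_pos": TCP position; "orientation": TCP orientation; "force": force on the tool from outside, world axes, zero at the start; "torque": the same for the moment, N m; "grip_width": finger opening in m; "finger_force": force on a finger pad.
Only numpy, scipy, OpenCV 4.12 (cv2) and the standard library are available. Lean on these libraries where they do the work, as an engineer would, in place of code of your own. Each camera call takes 0.05 s, during which the arm holds its last target. There are 200 camera calls.

## Working session

There is one attempt and no reset: what is moved stays moved. The work goes in short steps, Python scripts to look and compute and a shell command to move; the robot and the scene stay as the last step left them, time stands still between calls to the robot, and variables do not carry over. Pictures are saved under pics/ and viewed, at most 11 in all, crops included, and the job is handed in when it is done.

```bash
mkdir -p pics; cat > h.py <<'E'
import numpy as np, cv2
from workcell import robot
def cal(n):
    c=robot.calibration(n); K=np.array([[c['fx'],0,c['cx']],[0,c['fy'],c['cy']],[0,0,1.]])
    return K,np.array(c['D'],float),cv2.Rodrigues(np.array(c['rvec'],float))[0],np.array(c['tvec'],float).ravel()
def rays(C,uv):
    K,D,R,t=C; p=cv2.undistortPoints(np.array(uv,float).reshape(-1,1,2),K,D).reshape(-1,2)
    return -R.T@t,np.c_[p,np.ones(len(p))]@R
def onplane(C,uv,z):
    o,d=rays(C,uv); return o+d*((z-o[2])/d[:,2])[:,None]
def cloud(C,dep):
    v,u=np.mgrid[0:dep.shape[0],0:dep.shape[1]]
    o,d=rays(C,np.c_[u.ravel(),v.ravel()]); return (o+d*dep.ravel()[:,None]).reshape(*dep.shape,3)
def snap(n,tag=None):
    C=cal(n); im,dep=robot.read_camera(n)
    if tag: cv2.imwrite(f'pics/{tag}.png',im); np.save(f'pics/{tag}.npy',dep)
    return C,im,dep
E
python3 - <<'E'
from h import *
for n in('scene','top'):
    C,im,d=snap(n,n+'0'); print(n,-C[2].T@C[3],C[2][2],C[0][0,0])
print(robot.sense())
E
```

```text
scene [-0.28722845 -0.46958961  1.12443434] [ 0.59785293  0.3167412  -0.73637415] 400.00317620581905
top [ 0.33124594 -0.05530391  1.32725445] [ 0.19385063  0.010736   -0.98097231] 426.8543938473351
{'time_s': 0.1, 'q': array([ 6.51687868e+01,  2.81596477e+01,  8.93460776e+01, -2.73721849e-03,
        6.25506257e+01, -6.05117716e+00]), 'dq': array([-0.05895667, -0.07318996,  0.02814398, -0.01094219,  0.04499973,
       -0.09147939]), 'tau': array([ 1.71831121e-03, -6.13617325e+01, -2.58604538e+01,  6.93595293e-02,
        4.70740255e-02, -5.39161658e-05]), 'tool_pos': array([0.20111512, 0.5915283 , 0.21413488]), 'orientation': array([-1.79943707e+02, -3.52605023e-03,  1.61221225e+02]), 'force': array([0.26355758, 0.56503512, 0.64452268]), 'torque': array([ 0.01795238,  0.02972086, -0.01316838]), 'finger_force': 0.0, 'grip_width': 0.09497801275504958}
```

View pics/top0.png

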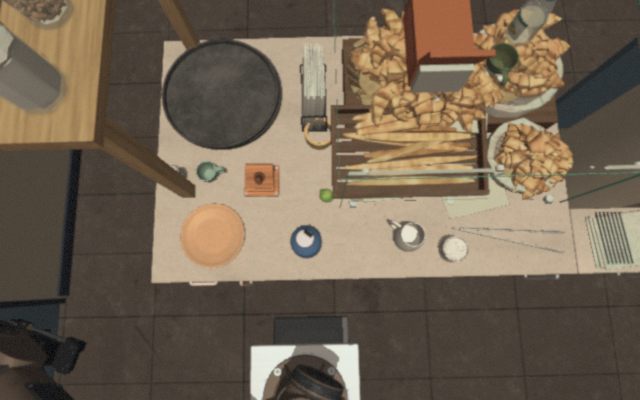

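View pics/scene0.png

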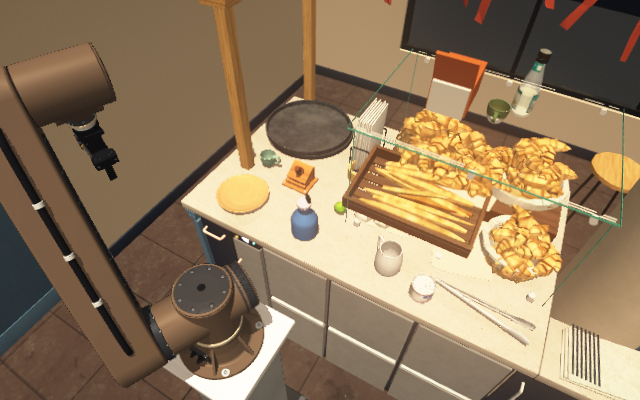

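```bash
python3 - <<'E'
from h import *
C=cal('top');im=cv2.imread('pics/top0.png');d=np.load('pics/top0.npy');P=cloud(C,d)
for uv in [(306,240),(304,232),(308,233),(300,246),(212,235),(262,178),(258,178),(250,170),(250,190),(273,170),(273,190),(208,172),(326,196),(190,188),(175,150),(160,30),(408,236),(318,135),(332,172),(450,175),(353,205),(316,85)]: print(uv,P[uv[1],uv[0]].round(3))
w=(P[...,0]>.3)&(P[...,0]<.75)&(P[...,1]>-.1)&(P[...,1]<.5)
# saucer & stand masks
hsv=cv2.cvtColor(im,cv2.COLOR_BGR2HSV)
for nm,(x0,x1,y0,y1) in dict(sau=(175,250,198,270),stand=(240,285,158,200),car=(285,326,220,262)).items():
    sub=hsv[y0:y1,x0:x1]
    if nm=='car': m=(sub[...,0]>95)&(sub[...,0]<125)&(sub[...,1]>90)
    else: m=(sub[...,0]<20)&(sub[...,1]>105)
    n,l,s,c=cv2.connectedComponentsWithStats(m.astype(np.uint8)); k=1+s[1:,4].argmax()
    cs=max(cv2.findContours((l==k).astype(np.uint8),cv2.RETR_EXTERNAL,cv2.CHAIN_APPROX_NONE)[0],key=len)
    print(nm,s[k],cv2.minAreaRect(cs),c[k]+[x0,y0])
    pts=P[y0:y1,x0:x1][l==k]; print(pts.min(0).round(3),pts.max(0).round(3),np.median(pts,0).round(3))
big=lambda a,k:cv2.resize(a,None,fx=k,fy=k,interpolation=cv2.INTER_CUBIC)
S=cv2.imread('pics/scene0.png')
a=big(im[150:270,170:350],4.4)[:528,:792]; b=big(S[130:250,205:365],3.3)
cv2.imwrite('pics/crop1.png',a);
E
```

```text
(306, 240) [ 0.447 -0.015  0.156]
(304, 232) [ 0.467 -0.011  0.175]
(308, 233) [ 0.463 -0.022  0.181]
(300, 246) [0.435 0.004 0.109]
(212, 235) [0.483 0.281 0.011]
(262, 178) [0.645 0.117 0.076]
(258, 178) [0.64  0.126 0.098]
(250, 170) [0.672 0.155 0.072]
(250, 190) [0.62  0.162 0.026]
(273, 170) [0.672 0.085 0.064]
(273, 190) [0.619 0.09  0.024]
(208, 172) [0.686 0.3   0.009]
(326, 196) [ 0.592 -0.075  0.042]
(190, 188) [0.623 0.34  0.06 ]
(175, 150) [0.764 0.411 0.004]
(160, 30) [ 1.792  0.85  -0.898]
(408, 236) [ 0.467 -0.326  0.005]
(318, 135) [ 0.803 -0.055  0.003]
(332, 172) [ 0.653 -0.094  0.097]
(450, 175) [ 0.641 -0.45   0.073]
(353, 205) [ 0.565 -0.158  0.023]
(316, 85) [ 0.864 -0.053  0.237]
sau [   6    6   63   63 3102] ((37.0, 37.0), (62.0, 62.0), 90.0) [212.06673114 235.08736299]
[ 0.331 -0.055 -0.   ] [0.581 0.377 1.327] [0.483 0.281 0.012]
stand [   5    6   34   32 1040] ((21.5, 21.5), (31.0, 33.0), 90.0) [261.14807692 179.58557692]
[ 0.331 -0.055 -0.002] [0.706 0.183 1.327] [0.645 0.123 0.051]
car [ 10  13  25  23 130] ((24.93830680847168, 26.856529235839844), (14.696548461914062, 27.196191787719727), 52.69605255126953) [309.67692308 247.85384615]
[ 0.41  -0.051  0.077] [0.473 0.019 0.106] [ 0.426 -0.027  0.094]
```

View pics/crop1.png

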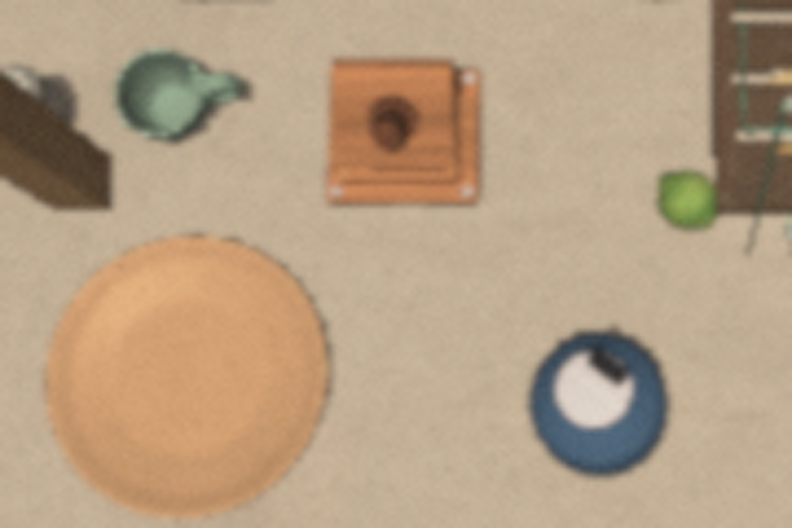

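The carafe and lid are at about (600,395) in the crop, with the tab at (608,362). The saucer is at (188,375), the stand at (402,130) with its low side toward -x, and the stopper at (392,122). The lime is at (688,198) and the cup at (170,95). I'm moving over the carafe now.

```bash

python3 -m handwheel '[[[-0.85,-1,-0.2],0,1],[[-0.85,-1,-0.2],0,1],[[-0.85,-1,-0.2],0,1],[[-0.85,-1,-0.2],0,1],[[-0.85,-1,-0.2],0,1]]' >/dev/null
python3 -m handwheel '[[[-0.85,-1,-0.2],0,1],[[-0.85,-1,-0.2],0,1],[[-0.85,-1,-0.2],0,1],[[-0.85,-1,-0.2],0,1],[[-0.85,-1,-0.2],0,1]]'
python3 -m handwheel '[[[-0.85,-1,-0.2],0,1],[[-0.85,-1,-0.2],0,1],[[-0.85,-1,-0.2],0,1],[[-0.85,-1,-0.2],0,1],[[-0.85,-1,-0.2],0,1]]' >/dev/null
python3 -m handwheel '[[[-0.85,-1,-0.2],0,1],[[-0.85,-1,-0.2],0,1],[[-0.85,-1,-0.2],0,1],[[-0.85,-1,-0.2],0,1],[[-0.85,-1,-0.2],0,1]]' 
python3 -m handwheel '[[[-0.85,-1,-0.2],0,1],[[-0.85,-1,-0.2],0,1],[[-0.85,-1,-0.2],0,1],[[-0.85,-1,-0.2],0,1],[[-0.85,-1,-0.2],0,1]]'
python3 -m handwheel '[[[0,0,0],1,1],[[0,0,0],1,1],[[0,0,0],1,1],[[0,0,0],1,1],[[0,0,0],1,1]]' >/dev/null
python3 -m handwheel '[[[0,0,0],1,1],[[0,0,0],1,1],[[0,0,0],1,1],[[0,0,0],1,1],[[0,0,0],1,1]]' >/dev/null
python3 -m handwheel '[[[0,0,0],1,1],[[0,0,0],1,1],[[0,0,0],1,1],[[0,0,0],1,1],[[0,0,0],0,1]]'
python3 - <<'E'
from h import *
s=robot.sense(); print(s['q'].round(1),s['time_s'],s['tool_pos'],s['orientation'])
C,im,d=snap('wrist','w1'); print(-C[2].T@C[3],C[2][2])
E
```

```text
time_s: 1.1
tool_pos: [0.2979, 0.3466, 0.2546]
orientation: [-180.0, -0.0, 161.2]
force: [0.4, -0.2, -0.6]
grip_width: 0.0952
finger_force: 0.0
time_s: 2.1
tool_pos: [0.3944, 0.1025, 0.2947]
orientation: [180.0, -0.0, 161.2]
force: [0.0, 1.3, 1.2]
grip_width: 0.0953
finger_force: 0.0
time_s: 2.6
tool_pos: [0.4427, -0.0195, 0.3146]
orientation: [180.0, -0.0, 161.2]
force: [-0.0, -0.6, -0.7]
grip_width: 0.0951
finger_force: 0.0
time_s: 4.1
tool_pos: [0.4425, -0.0184, 0.3145]
orientation: [-180.0, 0.0, 64.9]
force: [0.3, 0.1, 0.0]
grip_width: 0.0952
finger_force: 0.0
[-10.9   7.1 104.7   0.   68.2  14.2] 4.1 [ 0.44246615 -0.01844276  0.31445076] [-1.79975850e+02  1.39913929e-04  6.48620149e+01]
[0.47744941 0.05406885 0.48364511] [-0.12144814 -0.25637272 -0.95891782]
```

View pics/w1.png

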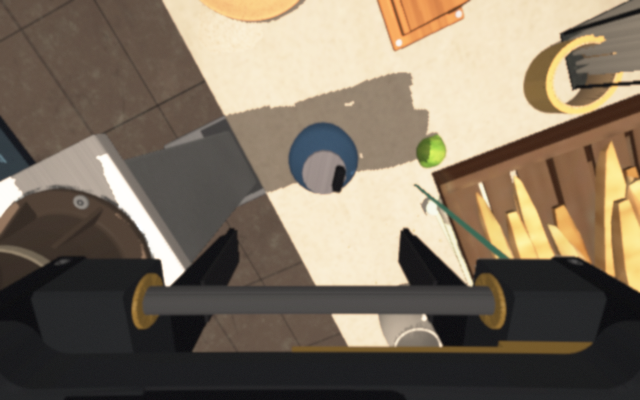

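The wrist view shows the lid at (322,170) with its tab at (338,179), close to square with the fingers. The next step is to measure both from the depth image.

```bash
python3 - <<'E'
from h import *
C=cal('wrist');im=cv2.imread('pics/w1.png');d=np.load('pics/w1.npy');P=cloud(C,d)
x0,x1,y0,y1=285,362,115,200
sub=P[y0:y1,x0:x1]; g=im[y0:y1,x0:x1].max(2); hsv=cv2.cvtColor(im,cv2.COLOR_BGR2HSV)[y0:y1,x0:x1]
z=sub[...,2]
lid=(abs(z-.155)<.006)&(hsv[...,1]<90)&(g>60)
vs,us=np.nonzero(lid); 
cs=max(cv2.findContours(lid.astype(np.uint8),cv2.RETR_EXTERNAL,cv2.CHAIN_APPROX_NONE)[0],key=len)
p=onplane(C,cs.reshape(-1,2)+[x0,y0],.154)
print('lid',np.median(z[lid]),lid.sum(),p.min(0),p.max(0),cv2.minEnclosingCircle((p[:,:2]*1000).astype(np.float32)))
tab=(z>.165)&(z<.19)&(g<110); q=sub[tab]
print('tab',tab.sum(),np.median(q,0)); top=q[q[:,2]>.172]; print(len(top),top.mean(0),np.percentile(q[:,2],[5,50,95]))
print('tab rect cloud',cv2.minAreaRect((top[:,:2]*1000).astype(np.float32)))
dk=(g<45).astype(np.uint8); n,l,s,c=cv2.connectedComponentsWithStats(dk); k=1+s[1:,4].argmax()
cs=max(cv2.findContours((l==k).astype(np.uint8),cv2.RETR_EXTERNAL,cv2.CHAIN_APPROX_NONE)[0],key=len)
p=onplane(C,cs.reshape(-1,2)+[x0,y0],.177); print('dark',s[k],c[k]+[x0,y0],cv2.minAreaRect((p[:,:2]*1000).astype(np.float32)))
# body outline: circle fit at widest
blue=(hsv[...,0]>95)&(hsv[...,0]<125)&(hsv[...,1]>100); b=sub[blue]; print('blue z',np.percentile(b[:,2],[2,50,98]))
for h in(.06,.08,.1):
    r=b[abs(b[:,2]-h)<.006]; A=np.c_[2*r[:,:2],np.ones(len(r))]; s_=np.linalg.lstsq(A,(r[:,:2]**2).sum(1),rcond=None)[0]; print(h,len(r),s_[:2],np.sqrt(s_[2]+s_[:2]@s_[:2]))
cv2.imwrite('pics/w1c.png',cv2.resize(im[100:210,270:380],None,fx=5,fy=5,interpolation=cv2.INTER_CUBIC))
E
```

```text
lid 0.1532079588223713 1244 [ 0.42936851 -0.03566985  0.154     ] [0.47603124 0.0116119  0.154     ] ((452.5166931152344, -12.162775993347168), 23.9520263671875)
tab 247 [ 0.46520847 -0.01956979  0.17560815]
222 [ 0.46498423 -0.02016585  0.17562803] [0.16890963 0.17560815 0.1771155 ]
tab rect cloud ((464.9675598144531, -20.84730339050293), (23.895587921142578, 9.902311325073242), 52.68484115600586)
dark [ 48  52  12  24 200] [338.28 178.26] ((465.0931091308594, -18.790157318115234), (24.33523941040039, 9.123445510864258), 53.63607406616211)
blue z [0.07161895 0.09169239 0.10573044]
0.06 3 [0.45620314 0.00103051] 0.03257083207942756
0.08 366 [ 0.45289967 -0.01131666] 0.04127226266606544
0.1 653 [ 0.45214698 -0.01353795] 0.02976359633180048
```

View pics/w1c.png

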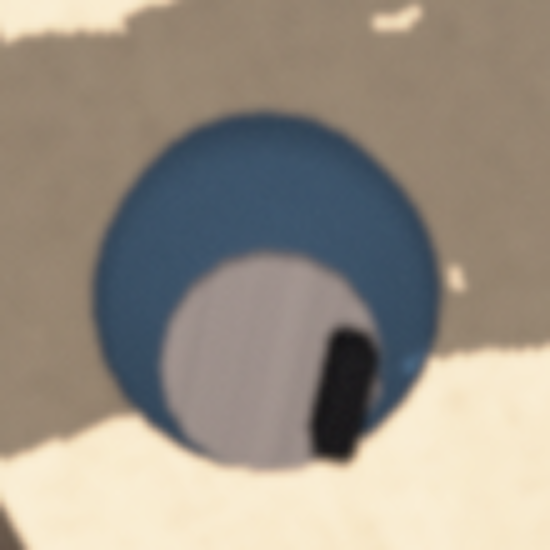

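The tab is at (0.465,-0.020) with its normal at about -35°. The carafe axis is at (0.4525,-0.0123). I'll grasp the tab.

```bash

python3 -m handwheel '[[[0.2,0.525,0],0,1],[[0.2,0.525,0],0,1],[[0,0,0],0.86,1],[[0,0,0],0.86,1],[[0,0,1],0,1]]' >/dev/null
python3 -m handwheel '[[[0,0,1],0,1],[[0,0,1],0,1],[[0,0,1],0,1],[[0,0,1],0,1],[[0,0,0],0,1]]'
python3 -m handwheel '[[[0,0,0.9],0,1],[[0,0,0.9],0,1],[[0,0,0.5],0,1],[[0,0,0.5],0,1],[[0,0,0],0,1]]'
python3 -m handwheel '[[[0,0,0],0,0],[[0,0,0],0,0],[[0,0,0],0,0],[[0,0,0],0,0],[[0,0,0],0,0]]' 20
python3 -m handwheel '[[[0,0,0],0,0],[[0,0,0],0,0],[[0,0,0],0,0],[[0,0,0],0,0],[[0,0,0],0,0]]' 20
```

```text
time_s: 5.15
tool_pos: [0.4649, -0.02, 0.2125]
orientation: [-179.8, 0.1, 53.2]
force: [-0.3, 0.7, -0.6]
grip_width: 0.0954
finger_force: 0.0
time_s: 5.65
tool_pos: [0.465, -0.0201, 0.1581]
orientation: [-179.9, 0.0, 53.2]
force: [-0.1, -0.5, 0.3]
grip_width: 0.0949
finger_force: 0.0
time_s: 6.15
tool_pos: [0.4651, -0.0201, 0.1588]
orientation: [180.0, -0.0, 53.1]
force: [0.4, 0.8, 0.1]
grip_width: 0.0601
finger_force: 0.0
time_s: 6.65
tool_pos: [0.465, -0.0201, 0.1586]
orientation: [-180.0, -0.0, 53.1]
force: [0.1, 0.0, -0.2]
grip_width: 0.021
finger_force: 0.0
```

```bash

python3 -m handwheel '[[[0,0,0],0,0],[[0,0,0],0,0],[[0,0,0],0,0],[[0,0,-0.2],0,0],[[0,0,-0.3],0,0]]' 25
python3 -m handwheel '[[[0,0,-0.5],0,0],[[0,0,-0.5],0,0],[[0,0,-0.5],0,0],[[0,0,-0.5],0,0],[[0,0,-0.5],0,0]]'
python3 - <<'E'
from h import *
C,im,d=snap('wrist','w2')
cv2.imwrite('pics/w2c.png',im)
E
```

```text
time_s: 7.15
tool_pos: [0.4649, -0.0201, 0.1688]
orientation: [-180.0, 0.0, 53.1]
force: [0.5, 0.7, -0.2]
grip_width: 0.0097
finger_force: 25.0
time_s: 7.65
tool_pos: [0.465, -0.0201, 0.2197]
orientation: [180.0, -0.0, 53.1]
force: [-0.4, 0.5, -0.5]
grip_width: 0.0098
finger_force: 25.0
```

View pics/w2c.png

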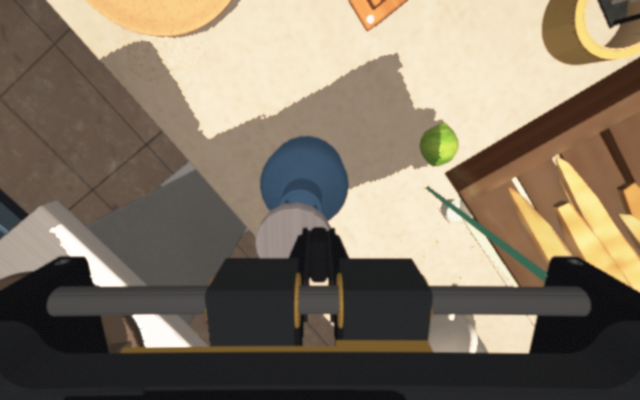

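The lid at (292,232) is held and clear of the neck at (303,190). Next I carry it to the saucer and stop just above it.

```bash

python3 -m handwheel '[[[0.5,-0.33,0],0,0],[[0.99,-0.66,0],0,0],[[0.99,-0.66,0],0,0],[[0.99,-0.66,0],0,0],[[0.99,-0.66,0],0,0]]' >/dev/null
python3 -m handwheel '[[[0.99,-0.66,0],0,0],[[0.99,-0.66,0],0,0],[[0.99,-0.66,0],0,0],[[0.99,-0.66,0],0,0],[[0.99,-0.66,0.4],0,0]]' >/dev/null
python3 -m handwheel '[[[0.99,-0.66,0.5],0,0],[[0.99,-0.66,0.5],0,0],[[0.55,-0.36,0.8],0,0],[[0,0,1],0,0],[[0,0,1],0,0]]'
python3 -m handwheel '[[[0,0,1],0,0],[[0,0,1],0,0],[[0,0,0.7],0,0],[[0,0,0.7],0,0],[[0,0,0],0,0]]'
python3 -m handwheel '[[[0,0,0.6],0,0],[[0,0,0],0,0]]'
```

```text
time_s: 9.2
tool_pos: [0.4802, 0.2675, 0.1333]
orientation: [-180.0, 0.0, 53.2]
force: [0.2, 0.2, -0.4]
grip_width: 0.0094
finger_force: 25.0
time_s: 9.7
tool_pos: [0.4797, 0.2666, 0.0647]
orientation: [-179.9, 0.2, 53.2]
force: [-0.6, 0.3, 0.4]
grip_width: 0.0102
finger_force: 25.0
time_s: 9.9
tool_pos: [0.4805, 0.2664, 0.0537]
orientation: [-180.0, 0.1, 53.1]
force: [-0.4, 0.2, -0.4]
grip_width: 0.0099
finger_force: 25.0
```

```bash

python3 -m handwheel '[[[0,0,0.5],0,0],[[0,0,0.4],0,0],[[0,0,0],0,0]]'
python3 -m handwheel '[[[0,0,0.1],0,0],[[0,0,0.1],0,0],[[0,0,0],0,0]]'
python3 -m handwheel '[[[0,0,0.1],0,0],[[0,0,0],0,0]]'
```

```text
time_s: 10.2
tool_pos: [0.4806, 0.2661, 0.0356]
orientation: [-180.0, 0.1, 53.1]
force: [-0.7, -0.9, -0.2]
grip_width: 0.0099
finger_force: 25.0
time_s: 10.5
tool_pos: [0.4811, 0.2663, 0.0326]
orientation: [-180.0, -0.0, 53.1]
force: [-0.3, 0.4, -1.0]
grip_width: 0.01
finger_force: 25.0
time_s: 10.7
tool_pos: [0.481, 0.2663, 0.0306]
orientation: [-180.0, -0.0, 53.1]
force: [0.2, 0.6, -1.0]
grip_width: 0.0098
finger_force: 25.0
```

```bash

python3 -m handwheel '[[[0,0,0.1],0,0],[[0,0,0],0,0]]'
python3 -m handwheel '[[[0,0,0.05],0,0],[[0,0,0],0,0]]'
python3 -m handwheel '[[[0,0,0.05],0,0],[[0,0,0],0,0]]'
```

```text
time_s: 10.9
tool_pos: [0.4812, 0.2664, 0.0287]
orientation: [180.0, -0.0, 53.1]
force: [0.6, -1.5, 1.5]
grip_width: 0.0102
finger_force: 25.0
time_s: 11.1
tool_pos: [0.4814, 0.2665, 0.0283]
orientation: [180.0, -0.1, 53.1]
force: [-0.1, 0.4, 9.3]
grip_width: 0.0099
finger_force: 25.0
time_s: 11.3
tool_pos: [0.4818, 0.2668, 0.0276]
orientation: [179.9, -0.1, 53.1]
force: [0.6, 1.3, 11.2]
grip_width: 0.0101
finger_force: 25.0
```

Contact shows as 11 N upward. I'll release, rise, move clear of the post and turn to yaw 0 above the stand.

```bash

python3 -m handwheel '[[[0,0,-0.03],0,0.5],[[0,0,0],0,0.5],[[0,0,0],0,0.5],[[0,0,0],0,0.5],[[0,0,0],0,0.5]]'
python3 -m handwheel '[[[0,0,-0.5],0,0.5],[[0,0,-0.8],0,0.5],[[0,0,-1],0,0.5],[[0,0,-1],0,0.5],[[0,0,-1],0,0.5]]' >/dev/null
python3 -m handwheel '[[[-0.96,0.72,-1],0,0.5],[[-0.96,0.72,-1],0,0.5],[[-0.96,0.72,-1],0,0.5],[[-0.96,0.72,-1],0,0.5],[[-0.96,0.72,-1],0,0.5]]'
python3 -m handwheel '[[[0,0,0],0.966,0.5],[[0,0,0],0.966,0.5],[[0,0,0],0.966,0.5],[[0,0,0],0.966,0.5],[[0,0,0],0.966,0.5]]' >/dev/null
python3 -m handwheel '[[[0,0,0],0.966,0.5],[[0,0,0],0.966,0.5],[[0,0,0],0.966,0.5],[[0.5,0.1,0],0,0.5],[[0.9,0.17,0],0,0.5]]'
python3 -m handwheel '[[[0.96,0.17,0],0,0.5],[[0.96,0.17,0],0,0.5],[[0.96,0.17,0],0,0.5],[[0.96,0.17,0],0,0.5],[[0.96,0.17,0],0,0.5]]' >/dev/null
python3 -m handwheel '[[[0.96,0.17,0],0,0.5],[[0.5,0.1,0],0,0.5],[[0,0,0],0,0.5]]'
python3 - <<'E'
from h import *
s=robot.sense(); print(s['q'].round(1),s['tool_pos'],s['orientation'])
C,im,d=snap('wrist','w3'); C,i2,d=snap('top','top2'); C,i3,d=snap('scene','scene2')
a=np.zeros((600,800,3),np.uint8); a[:400,:640]=im; a[400:,:400]=cv2.resize(i2[170:290,160:400],(400,200)); a[400:,400:]=cv2.resize(i3[130:250,180:420],(400,200)); cv2.imwrite('pics/v3.png',a)
E
```

```text
time_s: 11.8
tool_pos: [0.481, 0.2663, 0.0271]
orientation: [-180.0, 0.0, 53.1]
force: [0.2, 0.6, 0.6]
grip_width: 0.0437
finger_force: 0.0
time_s: 12.8
tool_pos: [0.4807, 0.1454, 0.2148]
orientation: [180.0, -0.0, 53.1]
force: [0.3, 0.1, -0.0]
grip_width: 0.0473
finger_force: 0.0
time_s: 13.8
tool_pos: [0.5093, 0.141, 0.214]
orientation: [-180.0, -0.0, 0.2]
force: [1.1, -0.2, 0.3]
grip_width: 0.0476
finger_force: 0.0
time_s: 14.6
tool_pos: [0.6351, 0.1181, 0.213]
orientation: [-180.0, 0.0, 0.1]
force: [-0.6, 0.3, -0.1]
grip_width: 0.0476
finger_force: 0.0
[ 4.7 30.  86.3  0.  63.8 94.6] [0.63513398 0.11807083 0.21295266] [-1.79998534e+02  3.37452184e-03  8.01213951e-02]
```

View pics/v3.png

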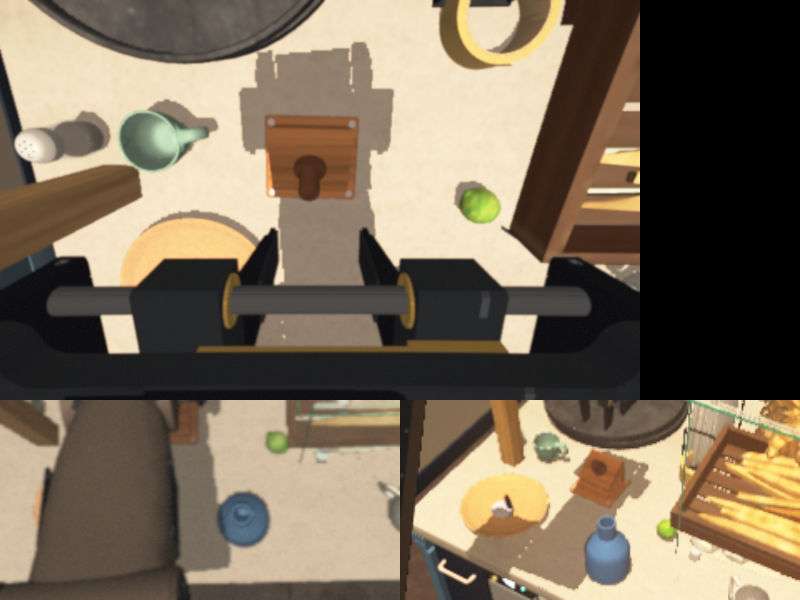

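The lid lies tab up on the saucer (502,508), the carafe stands at (607,548), and the wrist view shows the stopper at (310,175) leaning toward -x. Next I measure the stopper from this cloud.

```bash
python3 - <<'E'
from h import *
C,im,d=snap('wrist','w4');P=cloud(C,d); hsv=cv2.cvtColor(im,cv2.COLOR_BGR2HSV)
def box(m):
    n,l,s,c=cv2.connectedComponentsWithStats(m.astype(np.uint8)); k=1+s[1:,4].argmax(); return l==k,s[k],c[k]
w=np.zeros(im.shape[:2],bool); w[100:215,255:370]=1
Z=P[...,2]
# plane of board: lighter board pixels
br=w&(hsv[...,1]>100)&(hsv[...,2]>110)&(Z>.025)
q=P[br]; A=np.c_[q[:,:2],np.ones(len(q))]; 
for _ in range(4):
    s=np.linalg.lstsq(A,q[:,2],rcond=None)[0]; r=A@s-q[:,2]; k=abs(r)<.003; A,q=A[k],q[k]
print('plane',s,len(q),'slope',np.degrees(np.arctan(np.hypot(s[0],s[1]))),'dir',np.degrees(np.arctan2(s[1],s[0])))
h=Z-(P[...,:2]@s[:2]+s[2])
st=w&(h>.009)&(h<.05); st,sk,ck=box(st); print('stopper px',sk,ck)
g=P[st]; n=np.array([-s[0],-s[1],1]);n/=np.linalg.norm(n)
hh=(g@n)-s[2]*n[2]
for a,b in[(.004,.012),(.01,.02),(.02,.03),(.03,.038),(.036,.046)]:
    k=(hh>a)&(hh<b); v=g[k]
    if k.sum()>5: print(a,k.sum(),v.mean(0).round(4),'y',np.percentile(v[:,1],[2,98]).round(4),'x',np.percentile(v[:,0],[2,98]).round(4),'z',np.percentile(v[:,2],[2,98]).round(4))
# carafe too? foot corners
dk=w&(hsv[...,2]<110)&(h>.004); print('dark',dk.sum())
print('hole z=.06 line x at y=.12:',(.06-s[2]-s[1]*.12)/s[0])
print('board y range at rows',[ (np.percentile(P[v][br[v]][:,1],[1,99]).round(4)) for v in (130,140,150)])
E
```

```text
plane [ 0.61951909 -0.01385313 -0.34402515] 3330 slope 31.785417076160865 dir -1.2809834812309233
stopper px [299 163  22  37 688] [309.56395349 181.54069767]
0.004 50 [0.655  0.127  0.0717] y [0.117  0.1363] x [0.6484 0.6577] z [0.0683 0.0738]
0.01 143 [0.6523 0.1267 0.0761] y [0.117  0.1371] x [0.6456 0.6567] z [0.0698 0.081 ]
0.02 153 [0.6469 0.1268 0.0846] y [0.117 0.137] x [0.6397 0.6513] z [0.0784 0.0896]
0.03 131 [0.6424 0.1275 0.0924] y [0.118  0.1374] x [0.6363 0.6463] z [0.0876 0.096 ]
0.036 273 [0.6349 0.1276 0.0938] y [0.119  0.1365] x [0.6257 0.6427] z [0.0884 0.0977]
dark 1051
hole z=.06 line x at y=.12: 0.6548426538264871
board y range at rows [array([0.0856, 0.167 ]), array([0.0862, 0.1677]), array([0.0862, 0.1672])]
```

```bash

python3 -m handwheel '[[[0.2,-0.45,0],0,0.5],[[0,0,1],0,0.5],[[0,0,1],0,0.5],[[0,0,1],0,0.5],[[0,0,1],0,0.5]]' >/dev/null
python3 -m handwheel '[[[0,0,0.9],0,0.5],[[0,0,0.7],0,0.5],[[0,0,0.7],0,0.5],[[0,0,0.7],0,0.5],[[0,0,0.15],0,0.5]]'
python3 -m handwheel '[[[0,0,0],0,0],[[0,0,0],0,0],[[0,0,0],0,0],[[0,0,0],0,0],[[0,0,0],0,0]]' 15
```

```text
time_s: 15.8
tool_pos: [0.6377, 0.1276, 0.0686]
orientation: [180.0, 0.1, 0.0]
force: [0.3, -0.1, 0.7]
grip_width: 0.0476
finger_force: 0.0
time_s: 16.3
tool_pos: [0.6385, 0.1276, 0.0708]
orientation: [-180.0, -0.1, 0.0]
force: [-0.4, 0.1, 2.1]
grip_width: 0.0204
finger_force: 15.0
```

The stopper is gripped. I'll pull it 18 mm along the hole axis, then swing it upright about the pad line, using the hole's upper edge as a fulcrum.

```bash

python3 -m handwheel '[[[-0.12,0,-0.19],0,0],[[-0.12,0,-0.19],0,0],[[-0.12,0,-0.19],0,0],[[-0.12,0,-0.19],0,0],[[0,0,0],0,0]]'
python3 -m handwheel '[[[0.24,0,-0.06],0,0],[[0.24,0,-0.06],0,0],[[0.24,0,-0.06],0,0],[[0,0,0],0,0]]' 10
python3 -m handwheel '[[[0.24,0,-0.06],0,0],[[0.24,0,-0.06],0,0],[[0.24,0,-0.06],0,0],[[0,0,0],0,0]]' 
python3 - <<'E'
from h import *
C,im,d=snap('wrist','w5'); C,i2,d=snap('top','top5'); C,i3,d=snap('scene','scene5')
a=np.zeros((600,800,3),np.uint8); a[:300,:]=cv2.resize(im[100:325,20:620],(800,300)); a[300:,:400]=cv2.resize(i2[140:215,210:310],(400,300)); a[300:,400:]=cv2.resize(i3[140:215,250:350],(400,300)); cv2.imwrite('pics/v5.png',a)
E
```

```text
time_s: 16.8
tool_pos: [0.6286, 0.1276, 0.0862]
orientation: [-180.0, -0.0, 0.0]
force: [-0.0, -0.1, -1.5]
grip_width: 0.0208
finger_force: 15.0
time_s: 17.2
tool_pos: [0.6437, 0.1275, 0.0889]
orientation: [-180.0, -0.0, -0.0]
force: [-1.8, -0.4, -1.5]
grip_width: 0.0205
finger_force: 10.0
time_s: 17.6
tool_pos: [0.6584, 0.1275, 0.0929]
orientation: [-180.0, -0.1, -0.0]
force: [-0.7, -0.4, 0.3]
grip_width: 0.0211
finger_force: 10.0
```

View pics/v5.png

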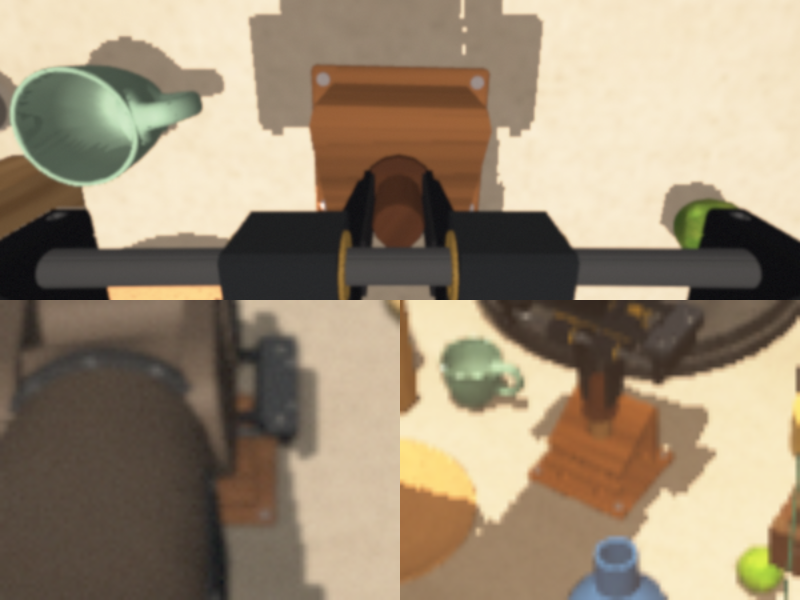

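```bash

python3 -m handwheel '[[[0,0,-0.5],0,0],[[0,0,-1],0,0],[[0,0,-1],0,0],[[0,0,-1],0,0],[[0,0,-1],0,0]]' 15
python3 -m handwheel '[[[0,0,-1],0,0],[[0,0,-0.9],0,0],[[0,0,0],0,0],[[0,0,0],0,0]]'
cat > tilt.py <<'E'
from h import *
import sys
s=robot.sense(); T=s['tool_pos']; print(T,s['grip_width'])
C,im,d=snap('wrist',sys.argv[1]);P=cloud(C,d)-T
# points near the stopper: relative to TCP (yaw 0), z up
m=(abs(P[...,0])<.035)&(abs(P[...,1])<.02)&(P[...,2]<.045)&(P[...,2]>-.06)&(d>0)
q=P[m]; print(m.sum())
for z in np.arange(-.05,.045,.005):
    k=abs(q[:,2]-z)<.0025; c=k&(abs(q[:,1])<.005)
    if k.sum()>3: print('z%.3f n%d x[%.4f %.4f] y[%.4f %.4f]'%(z,k.sum(),*(np.percentile(q[c,0],[5,95]) if c.sum()>2 else (9,9)),*np.percentile(q[k,1],[2,98])))
C,i3,d3=snap('scene',sys.argv[1]+'s')
K,D,R,t=C; u,v=cv2.projectPoints(T[None],cv2.Rodrigues(R)[0],t,K,D)[0].ravel().astype(int); print('scene px',u,v)
a=np.zeros((600,800,3),np.uint8); a[:300]=cv2.resize(im[150:300,120:520],(800,300)); a[300:,:400]=cv2.resize(i3[v-25:v+35,u-40:u+40],(400,300)); cv2.imwrite('pics/v'+sys.argv[1]+'.png',a)
E
python3 tilt.py w6
```

```text
time_s: 18.25
tool_pos: [0.6576, 0.1275, 0.1843]
orientation: [-180.0, -0.1, 0.0]
force: [0.1, -0.3, -1.2]
grip_width: 0.0203
finger_force: 15.0
time_s: 18.65
tool_pos: [0.6574, 0.1275, 0.2207]
orientation: [-180.0, -0.0, 0.0]
force: [0.8, 0.4, -2.0]
grip_width: 0.0205
finger_force: 15.0
[0.65738927 0.12753725 0.22071967] 0.020542401638062122
3866
z-0.045 n13 x[0.0048 0.0058] y[-0.0046 0.0051]
z-0.040 n22 x[0.0053 0.0068] y[-0.0052 0.0042]
z-0.015 n54 x[0.0139 0.0149] y[-0.0135 0.0128]
z-0.010 n586 x[0.0065 0.0145] y[-0.0115 0.0112]
z-0.005 n80 x[0.0067 0.0081] y[-0.0098 0.0092]
z-0.000 n174 x[0.0066 0.0081] y[-0.0140 0.0135]
z0.005 n170 x[0.0069 0.0083] y[-0.0141 0.0141]
z0.010 n244 x[0.0069 0.0085] y[-0.0156 0.0154]
z0.015 n244 x[0.0069 0.0085] y[-0.0165 0.0161]
z0.020 n355 x[0.0069 0.0086] y[-0.0166 0.0165]
z0.025 n1184 x[-0.0093 0.0072] y[-0.0156 0.0151]
z0.030 n216 x[9.0000 9.0000] y[-0.0184 0.0182]
z0.035 n227 x[9.0000 9.0000] y[-0.0187 0.0185]
z0.040 n204 x[9.0000 9.0000] y[-0.0168 0.0167]
scene px 299 137
```

View pics/vw6.png

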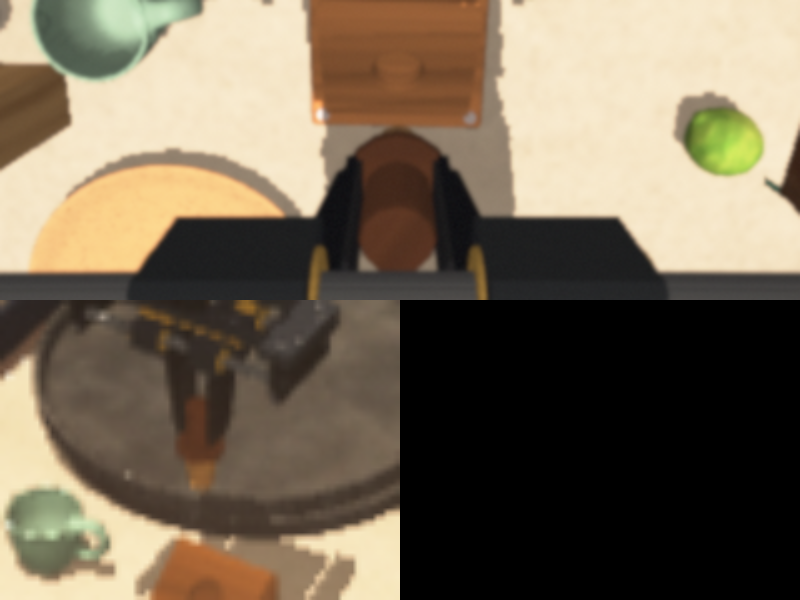

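The stopper hangs nearly upright, about 3° off, with its collar underside 14.5 mm below the TCP and its axis about 2.5 mm toward -x. I'll fly toward the carafe, stop short and measure the mouth.

```bash

python3 -m handwheel '[[[-0.5,0.29,0],0,0],[[-0.99,0.58,0],0,0],[[-0.99,0.58,0],0,0],[[-0.99,0.58,0],0,0],[[-0.99,0.58,0],0,0]]' >/dev/null
python3 -m handwheel '[[[-0.99,0.58,0],0,0],[[-0.99,0.58,0],0,0],[[-0.99,0.58,0],0,0],[[-0.99,0.58,0],0,0],[[-0.99,0.58,0],0,0]]' >/dev/null
python3 -m handwheel '[[[-0.99,0.58,0],0,0],[[-0.99,0.58,0],0,0],[[-0.5,0.29,0],0,0],[[0,0,0],0,0],[[0,0,0],0,0]]'
cat > mouth.py <<'E'
from h import *
import sys
def fit(p):
    A=np.c_[2*p[:,:2],np.ones(len(p))]; s=np.linalg.lstsq(A,(p[:,:2]**2).sum(1),rcond=None)[0]; return s[:2],np.sqrt(s[2]+s[:2]@s[:2])
for n in('wrist','top','scene'):
    C,im,d=snap(n,sys.argv[1]+n); P=cloud(C,d); hsv=cv2.cvtColor(im,cv2.COLOR_BGR2HSV)
    near=(abs(P[...,0]-.4525)<.06)&(abs(P[...,1]+.012)<.06)
    blue=(hsv[...,0]>95)&(hsv[...,0]<128)&(hsv[...,1]>80)&near
    r=P[blue&(abs(P[...,2]-.15)<.003)]
    print(n,blue.sum(),len(r)); 
    if len(r)>8: print(' rim',fit(r),r.min(0).round(4),r.max(0).round(4))
    for h in(.125,.09,.07):
        b=P[blue&(abs(P[...,2]-h)<.008)]
        if len(b)>30: print(' ',h,len(b),fit(b))
E
python3 mouth.py m1
```

```text
time_s: 20.25
tool_pos: [0.4202, -0.0117, 0.2207]
orientation: [-180.0, -0.0, -0.0]
force: [0.7, 0.6, -0.4]
grip_width: 0.0205
finger_force: 15.0
wrist 6049 638
 rim (array([ 0.45258787, -0.01251368]), np.float64(0.015993541393715293)) [ 0.4347 -0.0303  0.147 ] [0.47   0.0051 0.1508]
  0.125 226 (array([ 0.45441668, -0.01250207]), np.float64(0.015787251488297644))
  0.09 2314 (array([ 0.45283557, -0.01249765]), np.float64(0.03586537207859106))
  0.07 260 (array([ 0.45283234, -0.01244251]), np.float64(0.0437749383857104))
top 0 0
scene 0 0
```

```bash

python3 -m handwheel '[[[0.6,0.02,0],0,0],[[0.6,0.02,0],0,0],[[0.56,0,0],0,0],[[0,0,0],0,0],[[0,0,0.5],0,0]]'
python3 -m handwheel '[[[0,0,0.4],0,0],[[0,0,0.3],0,0],[[0,0,0.3],0,0],[[0,0,0.3],0,0],[[0,0,0],0,0]]'
python3 -m handwheel '[[[0,0,0.3],0,0],[[0,0,0.2],0,0],[[0,0,0],0,0]]'
python3 tilt.py w7; python3 mouth.py m2 | head -3
```

```text
time_s: 20.9
tool_pos: [0.4555, -0.0124, 0.2107]
orientation: [180.0, -0.1, 0.0]
force: [0.7, -0.0, -1.4]
grip_width: 0.0203
finger_force: 15.0
time_s: 21.4
tool_pos: [0.4545, -0.0124, 0.1839]
orientation: [-180.0, 0.1, -0.0]
force: [0.3, 0.7, -1.2]
grip_width: 0.0207
finger_force: 15.0
time_s: 21.7
tool_pos: [0.4547, -0.0124, 0.1742]
orientation: [-180.0, 0.0, 0.0]
force: [0.0, 0.3, -0.3]
grip_width: 0.0203
finger_force: 15.0
[ 0.4546764  -0.01243729  0.17415362] 0.020252092631374605
4812
z-0.050 n84 x[0.0148 0.0158] y[-0.0164 0.0157]
z-0.045 n85 x[0.0148 0.0158] y[-0.0151 0.0164]
z-0.040 n119 x[0.0053 0.0157] y[-0.0152 0.0157]
z-0.035 n101 x[0.0148 0.0158] y[-0.0164 0.0156]
z-0.030 n105 x[0.0148 0.0157] y[-0.0166 0.0164]
z-0.025 n360 x[0.0117 0.0155] y[-0.0163 0.0162]
z-0.015 n50 x[0.0136 0.0146] y[-0.0130 0.0128]
z-0.010 n592 x[0.0067 0.0146] y[-0.0115 0.0112]
z-0.005 n77 x[0.0067 0.0082] y[-0.0094 0.0093]
z-0.000 n173 x[0.0068 0.0082] y[-0.0137 0.0135]
z0.005 n171 x[0.0067 0.0083] y[-0.0141 0.0139]
z0.010 n245 x[0.0071 0.0084] y[-0.0152 0.0151]
z0.015 n241 x[0.0071 0.0085] y[-0.0167 0.0163]
z0.020 n358 x[0.0070 0.0086] y[-0.0168 0.0164]
z0.025 n1193 x[-0.0092 0.0072] y[-0.0150 0.0153]
z0.030 n212 x[9.0000 9.0000] y[-0.0182 0.0182]
z0.035 n239 x[9.0000 9.0000] y[-0.0190 0.0186]
z0.040 n195 x[9.0000 9.0000] y[-0.0170 0.0167]
scene px 304 197
wrist 6527 306
 rim (array([ 0.45272786, -0.01251713]), np.float64(0.016506993866610725)) [ 0.4527 -0.0305  0.1471] [0.4705 0.0053 0.1508]
  0.125 266 (array([ 0.45239514, -0.01254938]), np.float64(0.017833336677475945))
```

View pics/vw7.png

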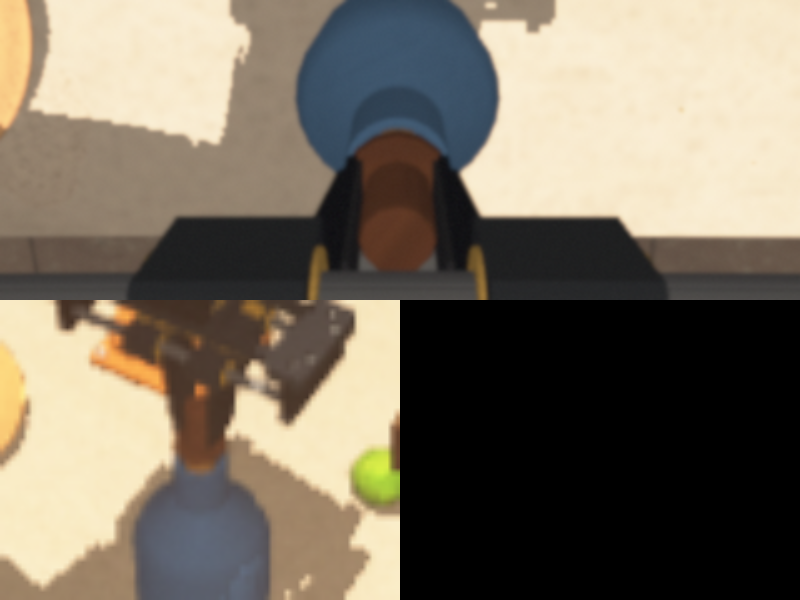

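The plug is in the neck, with the collar about 10 mm above the rim and no contact force. I'll lower it gently until it touches.

```bash

python3 -m handwheel '[[[0.04,0,0.15],0,0],[[0,0,0.15],0,0],[[0,0,0.08],0,0],[[0,0,0],0,0]]'
python3 -m handwheel '[[[0,0,0.05],0,0],[[0,0,0],0,0]]' 8
python3 -m handwheel '[[[0,0,0.04],0,0],[[0,0,0],0,0]]' 8
```

```text
time_s: 22.35
tool_pos: [0.4555, -0.0124, 0.1667]
orientation: [-180.0, 0.0, 0.0]
force: [-0.7, 0.6, -0.7]
grip_width: 0.0207
finger_force: 15.0
time_s: 22.55
tool_pos: [0.4557, -0.0124, 0.1659]
orientation: [-180.0, 0.0, 0.0]
force: [-0.5, 0.7, -0.5]
grip_width: 0.0208
finger_force: 8.0
time_s: 22.75
tool_pos: [0.4557, -0.0125, 0.1652]
orientation: [-180.0, -0.0, -0.0]
force: [0.4, -0.1, -0.5]
grip_width: 0.0209
finger_force: 8.0
```

```bash

python3 -m handwheel '[[[0,0,0.03],0,0],[[0,0,0],0,0]]' 6
python3 -m handwheel '[[[0,0,0.03],0,0],[[0,0,0],0,0]]' 
python3 -m handwheel '[[[0,0,0.03],0,0],[[0,0,0],0,0]]'
```

```text
time_s: 22.95
tool_pos: [0.4557, -0.0125, 0.1647]
orientation: [-180.0, -0.0, 0.0]
force: [-1.0, -0.0, 0.8]
grip_width: 0.0208
finger_force: 6.0
time_s: 23.15
tool_pos: [0.4556, -0.0125, 0.1643]
orientation: [-180.0, -0.0, 0.0]
force: [-2.0, -0.7, 5.9]
grip_width: 0.0208
finger_force: 6.0
time_s: 23.35
tool_pos: [0.4558, -0.0125, 0.1639]
orientation: [180.0, -0.0, 0.0]
force: [-1.9, 0.1, 6.6]
grip_width: 0.0209
finger_force: 6.0
```

It touched at the expected height with 6 N. I'll release, rise and check.

```bash

python3 -m handwheel '[[[0,0,0],0,0.4],[[0,0,0],0,0.4],[[0,0,0],0,0.5],[[0,0,0],0,0.5],[[0,0,0],0,0.5]]'
python3 -m handwheel '[[[0,0,-0.5],0,0.5],[[0,0,-0.7],0,0.5],[[0,0,-1],0,0.5],[[0,0,-1],0,0.5],[[0,0,-1],0,0.5]]' >/dev/null
python3 -m handwheel '[[[-1,0,-0.5],0,0.5],[[-1,0,0],0,0.5],[[0,0,0],0,0.5],[[0,0,0],0,0.5],[[0,0,0],0,0.5]]'
python3 mouth.py m3 | head -5
python3 - <<'E'
from h import *
C=cal('wrist');im=cv2.imread('pics/m3wrist.png');d=np.load('pics/m3wrist.npy');P=cloud(C,d)
m=(abs(P[...,0]-.4527)<.03)&(abs(P[...,1]+.0125)<.03)&(P[...,2]>.148)&(P[...,2]<.2)
q=P[m]; print(np.percentile(q[:,2],[1,50,99]))
for a,b in((.1875,.195),(.154,.159),(.147,.152)):
    t=q[(q[:,2]>a)&(q[:,2]<b)]; print(a,len(t),t.mean(0).round(4),t.min(0).round(4),t.max(0).round(4))
t=q[q[:,2]>.187]; A=np.c_[t[:,:2],np.ones(len(t))]; print('top plane',np.linalg.lstsq(A,t[:,2],rcond=None)[0])
S=cv2.imread('pics/m3scene.png'); cv2.imwrite('pics/v8.png',np.vstack([im[:300],cv2.resize(S[150:250,200:360],(640,300))]) if 0 else np.vstack([im[:300],cv2.resize(S[165:240,220:380],(640,300))]))
E
```

```text
time_s: 23.85
tool_pos: [0.4557, -0.0125, 0.1634]
orientation: [-180.0, 0.0, 0.0]
force: [0.3, -0.4, -0.1]
grip_width: 0.0474
finger_force: 0.0
time_s: 24.85
tool_pos: [0.4164, -0.0126, 0.2576]
orientation: [-180.0, -0.0, -0.0]
force: [-0.3, -0.6, 0.1]
grip_width: 0.0478
finger_force: 0.0
wrist 3587 0
  0.125 42 (array([ 0.45242351, -0.01254219]), np.float64(0.017683119550206225))
  0.09 1977 (array([ 0.45261029, -0.01249742]), np.float64(0.03585850578314456))
  0.07 191 (array([ 0.45272611, -0.01249135]), np.float64(0.04376567693994806))
top 0 0
[0.14977821 0.16329608 0.19000091]
0.1875 465 [ 0.4531 -0.0124  0.1888] [ 0.4429 -0.0215  0.1875] [ 0.4626 -0.003   0.191 ]
0.154 503 [ 0.4572 -0.0124  0.1549] [ 0.4372 -0.0297  0.154 ] [0.4696 0.0045 0.1589]
0.147 20 [ 0.4612 -0.0123  0.1494] [ 0.446 -0.03   0.148] [0.4694 0.0049 0.152 ]
top plane [-0.00513646  0.00167244  0.1909999 ]
```

View pics/v8.png

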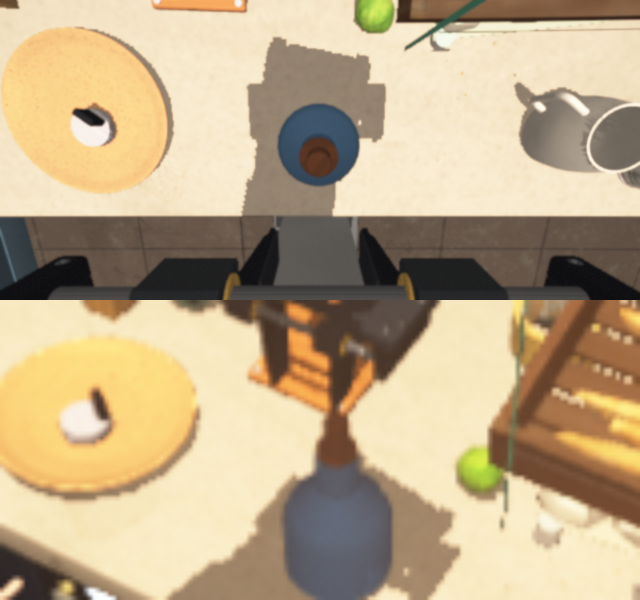

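The stopper at (318,158) is home: its top face is level at z=0.189, and its axis is at (0.453,-0.0124) over the neck. The lid lies on the saucer at (90,127), tab up. I'm handing in.

```bash
python3 -c "
from workcell import robot
print(robot.close_job())"
```

```text
the job is handed in; nothing more can be done
None
```

The job is handed in after about 25 s of robot time: at my last look, the lid lay tab up on the saucer and the stopper was fully home in the upright carafe, touching the rim at about 6 N; no verdict was shown.

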